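# Pin two specimen trays into the courier dock

## Robot

A 6-joint arm with a two-finger parallel gripper is mounted at the origin on the work surface. World frame = base frame: x ahead of the robot, y to its left, z up, the work surface at z = 0. Lengths are in mm, angles in degrees, forces in N, time in s.
With the tool pointing down it reaches from about 350 to 850 mm from the base axis. Payload 8.1 kg.
Tool frame: the origin (TCP) lies at the very end of the fingers, on their centre line; the grasp point (between the pads) lies 19 mm behind it (tcp_to_grasp is the distance from the TCP to the grasp point, in mm); z points along the fingers, x is the direction in which the jaws open and shut, and the axes are right-handed (so a half turn about z gives the same grasp; the last joint's range is limited). The gripper opens to 85 mm and grips with 20 to 120 N. Pads are 22 mm wide; open, the fingers measure 114 mm over their backs; the gripper's body (76 mm by 85 mm) begins 54 mm behind the grasp point. The pads swing forward as they close: fully open they stand 13 mm farther back than shut.
Start: joints at [-80.581, 7.471, 85.268, -0, 87.261, -4.893], TCP at [148.346, -581.376, 195.392] pointing down, gripper open.
Joint ranges: [-169.43, 169.43], [-51.17, 129.36], [1.28, 143.12], [-76.62, 256.62], [0, 156.53], [-152.29, 152.29]. Speed limits (degrees/s): [136.94, 136.94, 159.86, 180, 180, 180].

## Interface

Orientations are given as [roll, pitch, yaw] about the fixed x, y, z axes, in that order (R = Rz(yaw) Ry(pitch) Rx(roll)).
In Python, from bench import * gives the robot as it stands. The module is installed in compiled form; this text tells all that it offers.
- The arm moves only by the tool apply_moves, never from a script. Its argument "targets" is text: rows parted by semicolons, each of 7 numbers parted by spaces: the turn, a rotation vector about the tool's x, y, z in rad, then the shift along the tool's x, y, z in cm, then the finger opening in cm, from 0 to 8.54. A call has exactly 5 rows; each row is the pose to reach, as a shift and turn from the pose commanded when the call began, along the tool's axes at that moment; what a row does not reach only later rows make up. A row lasts 1/10 s, in which the tool goes at most 50 mm and 8.59 degrees, less where a joint would pass 70% of its speed; a pose out of reach is approached as far as the arm can. A call with a gripper value outside its range is refused whole. The fingers move at their own pace and stop on an object; "force" is the grip in N (left out, the last holds). Time passes only in rows, so rows that repeat a pose let the fingers close, or fill a call up. It gives the time, the measured TCP pose, the force and the opening at its end, in the units of the state.
- sense(): the state, without advancing time (a new reading comes with each control period).
- snapshot(name): name is "scene" or "top" or "wrist"; returns the picture (384x512x3 uint8, red, green, blue); there is no depth.
- camera_model(name): a dict with "fx", "fy", "cx", "cy" (pixels), "position" and "attitude" of the camera in the world; the wrist camera has in their place "T_tool_cam" (4x4, takes a point from camera to tool coordinates, whose origin is the TCP and whose axes are the tool frame's). Camera axes: x right, y up, looking along -z (the intrinsics and any distortion apply to the point x, -y, -z); pixel columns grow to the right and rows downward; lengths in mm; the calibration is good to about 2 mm. A picture is of the moment at which its call begins: read the wrist's pose just before it. camera_model takes no time and is no camera call.
- hand_in(): hands the job in, once; it reports no verdict.
Trained networks look in the newest picture that a camera, given by its name, has taken for a name from the list of things; names that differ only in an ending like _2 or _b are one class to them, and where a whole thing is asked for, a point or a joint stands for the part that bears it (a point fixed in the world has none). Each returns a list of dicts, best first, with "confidence" (0 to 1); they miss things now and then, are a little off and sometimes report something else, mostly with a low value. They report only what shows in the picture. A call takes as long as a camera call. They do not tell look-alikes from the thing itself.
- recognise(camera, query): "at" ([row, column] in pixels, amid what is visible of it).
- place_of(camera, query): "at" ([row, column] in pixels: a listed point, or the origin of a listed thing).
The state is a dict: "time": time; "joint_pos": joint angles; "qd": joint speeds; "joint_efforts": joint torques, N m; "tool_pos": TCP position; "tcp_rot": TCP orientation; "ft_force": force on the tool from outside, world axes, zero at the start; "wrist_torque": the same for the moment, N m; "finger_gap": finger opening in mm.
Only numpy, scipy, OpenCV 4.12 (cv2) and the standard library are available. Lean on these libraries where they do the work, as an engineer would, in place of code of your own. Each camera call takes 0.05 s, during which the arm holds its last target. There are 200 camera calls.

## Task

The two flat specimen trays lie in a careless pile in front of the aluminium transport dock. Without lifting them, slide the pile between the dock's rails, fully home against its stops and squared up so that the holes in both tongues line up under the dock's captive ball-lock pin; then push the pin fully down by its button, through both tongues, and let go so that its button springs back up and its balls lock. Do not force anything, and leave the tube rack, the steel bowl and the carton where they stand.

Things in the scene. Friction and masses are not known exactly. Their poses are not given: they have to be found in the camera images.
- dock: Transport dock, fixed. Origin: on the table, on the pin's vertical axis; x = the way trays slide in, z up. Tray bodies stop at x = -20 mm against two pillars (34 mm high, 56 mm gap between for the tongues), bridged by an arm from z = 34 to 46 mm. Side rails 42 mm high, inner faces at y = +-56 mm, run from the stops back to x = -80 mm. A steel sleeve on the arm (34 mm across, top at z = 60 mm) guides the pin.
- dock_mouth (a point): Middle of the dock's mouth, on the table at dock x = -110 mm, y = 0; axes as the dock's. From the rails' ends (dock x = -80 mm) the rails flare outward at 26 degrees to here, where they are about 140 mm apart inside. Rails and stops are polished and slippery (friction 0.15).
- pin (a joint): Travel of the captive ball-lock pin, m: 0 raised, 0.034 home (head on sleeve). Vertical steel pin, 12 mm, tapered nose, dark head 32 mm across, 14 mm thick. Raised: nose end z = 38 mm, head top 108 mm. About 7 N friction holds it anywhere. Two balls near the nose stand out 21 mm across while the button is up and cannot pass a tongue hole; pressed, they draw in. Below both tongues only in the last 2 mm.
- pin_button (a joint): How far the button is pressed into the pin's head, m: 0 up (balls out, locked), 0.006 fully pressed (balls in). A spring pushes it up (2 N at first, 4.4 N pressed), so pushing straight down on it first sinks it 6 mm, then slides the whole pin at 7 to 10 N; at the bottom is a hard stop.
- button_top (a point): Centre of the top of the pin's button, a bare aluminium disc 18 mm across, 7.5 mm proud of the head; about 115 mm above the table with the pin raised, 81 mm with the pin home and the button up. Rides with pin and button.
- tray_low_center (a point): Centre of the lower tray itself, a white flat box with clear lid, 120 mm (x) by 110 mm (y) by 24 mm high, on the table, 0.3 to 0.55 kg. From the middle of its +x face sticks a grey tongue 38 mm long, 44 mm wide, 6 mm thick, level with the tray's top (18 to 24 mm above its underside). x points to the tongue, z up.
- tray_up_center (a point): Centre of the upper tray itself, a box like the lower, 0.2 to 0.42 kg, lying loose and askew on the lower one; its tongue, of the same size, is level with its underside (0 to 6 mm), so the two tongues lie on each other when the trays are square. x points to the tongue, z up.
- tray_low_hole (a point): Centre of the 17 mm hole in the lower tray's tongue, 20 mm out from the tray's +x face; lies on the pin's axis when the tray is home. 21 mm above the table; axes as the tray's.
- tray_up_hole (a point): Centre of the 17 mm hole in the upper tray's tongue, 20 mm out from the tray's +x face; lies on the pin's axis when the tray is home. 27 mm above the table; axes as the tray's.
- tube_rack: Bystander: black rack 50 mm high with ten upright red-capped tubes, 50 by 113 mm, 105 mm high in all; origin at the middle of its underside. It stands behind the dock.
- bowl: Bystander: round steel bowl 110 mm across and 45 mm high; origin at the middle of its underside. Beside the dock.
- carton: Bystander: white and blue carton 110 by 70 by 50 mm; origin at the middle of its underside. Beside the trays' way.
Things that resemble listed ones, but are neither listed nor needed, are in the scene too. Of the things like the dock, leave any that is brown; of the rest the larger one is meant.

How it is judged (in metres and radians):
On the way, in this order (a step that is already met when the one before it is completed fails the run):
1. both trays are home and square in the dock: the holes of both tongues lie under the pin (horizontal distance between each of tray_low_hole, tray_up_hole and dock below 0.003 m and angle between the x axis of each of tray_low_hole, tray_up_hole and the x axis of dock, either way round below 0.05 rad), for 0.1 s.
2. the pin has been slid down through both tongues (value of joint pin above 0.032 m), for 0.1 s.
At the end, for the whole second after the job is handed in: Both trays lie flat and home in the dock, square to it within 3 degrees, with both tongue holes within 3 mm of the pin's axis; the pin is down at least 32 of its 34 mm and at rest, and its button is up again (pressed less than 1 mm), so that the balls are locked out below the tongues (all of step 1 and value of joint pin above 0.032 m and value of joint pin_button below 0.001 m and z of tray_low_hole in the frame of dock below 0.0235 m and z of tray_up_hole in the frame of dock below 0.03 m and angle between each of tray_low_hole, tray_up_hole's own z axis and vertical below 0.04 rad and velocity of joint pin between -0.005 and 0.005 m/s); the robot touches nothing.
It fails at once if a bystander (tube rack, bowl or carton) is moved more than 15 mm (distance of any of tube_rack, bowl, carton from where it was at the start of the episode above 0.015 m).
It fails at once if the trays are lifted (by more than 15 mm) (height (world z) of tray_low_center above 0.027 m or height (world z) of tray_up_center above 0.051 m).
It fails at once if the fingers push something with more than 80 N (contact force between the fingers and anything else above 80 N).
It also fails if it takes over 72 s, if anything falls off the work surface, if the arm or the gripper's body presses on something with over 40 N, if the wrist force passes 120 N, or if a joint passes its speed limit or range.

## Working session

There is one attempt and no reset: what is moved stays moved. The work goes in short steps, Python scripts to look and compute and a tool call to move; the robot and the scene stay as the last step left them, time stands still between calls to the robot, and variables do not carry over. Pictures are saved under pics/ and viewed, about 8 in all and at most 12, crops included, and the job is handed in when it is done.

Besides the shell and the picture viewer there is one more tool, called after "Request:" as a command line: name --argument value ..., lists and objects as JSON in quotes. apply_moves: Moves the arm, as the interface text tells. Its arguments: {"type":"object","properties":{"targets":{"type":"string"},"force":{"type":"number"}},"required":["targets"]}

```bash
mkdir -p pics; cat > h.py <<'E'
from bench import *
import numpy as np, cv2
from scipy.spatial.transform import Rotation as R
def cam(n):
    m=camera_model(n)
    return m
def ray(n,rc,z):
    m=camera_model(n); r,c=rc
    K=np.array([[m['fx'],0,m['cx']],[0,m['fy'],m['cy']],[0,0,1.]])
    d=np.asarray(m.get('distortion',np.zeros(5)),float)
    u=cv2.undistortPoints(np.array([[[c,r]]],float),K,d)[0,0]
    v=np.array([u[0],-u[1],-1.])
    if 'position' in m:
        A=np.array(m['attitude'],float)
        Rm=A if A.shape==(3,3) else R.from_euler('xyz',A,degrees=True).as_matrix()
        p=np.array(m['position'],float)
    else:
        s=sense(); T=np.array(m['T_tool_cam'])
        Rt=R.from_euler('xyz',s['tcp_rot'],degrees=True).as_matrix()
        Rm=Rt@T[:3,:3]; p=Rt@T[:3,3]+np.array(s['tool_pos'])
    w=Rm@v
    return p+w*(z-p[2])/w[2]
E
python3 - <<'E'
from h import *
print(sense())
for n in ('scene','top','wrist'): print(n,camera_model(n))
im=[]
for n in ('scene','top'):
    cv2.imwrite(f'pics/{n}0.png',snapshot(n)[:,:,::-1])
for n in ('top','scene'):
  for q,z in [('dock',0),('dock_mouth',0),('button_top',115),('tray_low_center',12),('tray_up_center',36),('tray_low_hole',21),('tray_up_hole',27),('tube_rack',0),('bowl',0),('carton',0)]:
    for o in place_of(n,q)[:3]: print(n,q,np.round(o['at'],1),round(o['confidence'],2),np.round(ray(n,o['at'],z)[:2],1))
E
```

```text
{'time': 0.0, 'joint_pos': array([-8.05804722e+01,  7.51725986e+00,  8.53313382e+01, -2.80632882e-04,
        8.72607866e+01, -4.89295245e+00]), 'qd': array([-0.14233742, -0.0555782 ,  0.01248106, -0.01890518,  0.09931637,
       -0.03070565]), 'joint_efforts': array([-2.34499981e-03, -5.69397783e+01, -5.00556099e+01, -3.09490097e-04,
        1.48916454e-02,  7.43584701e-05]), 'tool_pos': array([ 148.24306252, -580.74606378,  194.30233155]), 'tcp_rot': array([-1.79990949e+02,  1.09009895e-01, -7.56874975e+01]), 'ft_force': array([ 0.31921331,  0.27920318, -1.22734487]), 'wrist_torque': array([-0.01728889, -0.00391533, -0.0129445 ]), 'finger_gap': 85.64463237238657}
scene {'fx': 350.8014564660575, 'fy': 350.8014564660575, 'cx': 262.14800192777477, 'cy': 185.55109337258165, 'position': array([991.68227689,  87.23093546, 733.73660012]), 'attitude': array([33.16632006,  0.32970621, 83.24365533])}
top {'fx': 441.88732494717937, 'fy': 441.88732494717937, 'cx': 252.9996850057815, 'cy': 187.66597568915853, 'position': array([ 432.00126504,  149.025357  , 1095.33664629]), 'attitude': array([ 
[... 1131 characters left out ...]
5 304.5] 0.8 [771.2  32.5]
scene dock [139.8 256.2] 0.9 [364.7 140.9]
scene dock [146.  332.7] 0.85 [411.7 343.1]
scene dock [201.9 306.9] 0.72 [575.1 241.5]
scene dock_mouth [155.3 305.3] 0.69 [433.9 264. ]
scene button_top [109.4 248.5] 0.55 [363.7 124.3]
scene button_top [127.6 338.8] 0.5 [449.5 329.9]
scene button_top [172.8 311.3] 0.39 [569.9 240.3]
scene tray_up_center [212.5 216.7] 0.67 [598.3  26.2]
scene tray_low_hole [204.3 247.2] 0.48 [576.5  97. ]
scene tray_up_hole [209.1 253.1] 0.75 [594.4 109.2]
scene tube_rack [200.8 368.5] 0.63 [590.1 390.2]
scene bowl [265.4 322.4] 0.79 [736.7 245. ]
scene carton [294.6 225.5] 0.65 [774.6  32. ]
scene carton [200.2 369.5] 0.17 [588.8 393.1]
```

```bash
python3 - <<'E'
import cv2,numpy as np
t=cv2.imread('pics/top0.png');s=cv2.imread('pics/scene0.png')
c=cv2.resize(t[110:340,140:400],None,fx=3,fy=3,interpolation=cv2.INTER_CUBIC)[:590]
cv2.imwrite('pics/a.png',cv2.resize(t[110:310,140:400],(780,600),interpolation=cv2.INTER_CUBIC))
cv2.imwrite('pics/b.png',cv2.resize(s[90:330,120:420],(750,600),interpolation=cv2.INTER_CUBIC))
E
```

```text
(no output)
```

View pics/a.png

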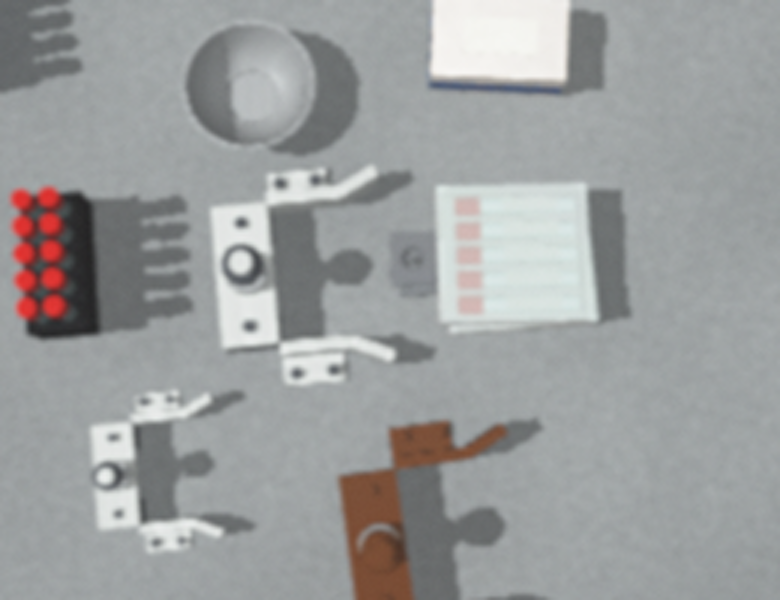

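View pics/b.png

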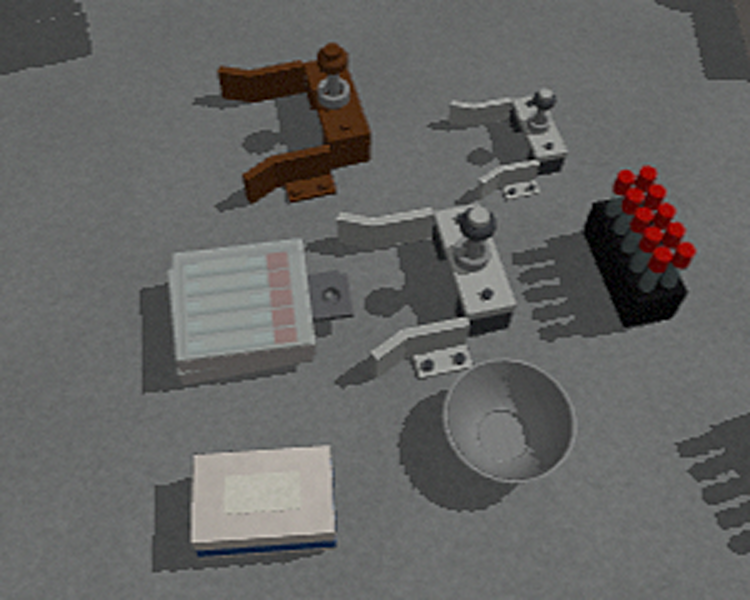

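The wanted dock is the middle white one: its pin head is at crop a (242,265), i.e. world (577,243). It opens towards −y with a small yaw. The trays sit at about (598,34), almost in line with it. The small white dock (crop a 108,475) and the brown one are decoys. I'll move to a hover for a wrist look.

```bash
cat >> h.py <<'E'
def go(x,y,z,yaw):
    s=sense(); Rt=R.from_euler('xyz',s['tcp_rot'],degrees=True)
    rv=(Rt.inv()*R.from_euler('xyz',[180,0,yaw],degrees=True)).as_rotvec()
    sh=Rt.inv().apply(np.array([x,y,z])-s['tool_pos'])/10
    print('row',np.round(rv,3),np.round(sh,2),'| t',round(s['time'],2),np.round(s['tool_pos'],1),np.round(s['tcp_rot'],1),np.round(s['ft_force'],1))
E
python3 -c "
from h import *
go(590,50,250,5)"
```

```text
row [ 0.     0.    -1.408] [-50.26 -58.41  -5.46] | t 1.1 [ 148.3 -581.4  195.4] [180.    0.  -75.7] [-0.5  0.5 -0.2]
```

Request:
apply_moves --targets "0 0 -1.408 -50.26 -58.41 -5.46 7;0 0 -1.408 -50.26 -58.41 -5.46 7;0 0 -1.408 -50.26 -58.41 -5.46 7;0 0 -1.408 -50.26 -58.41 -5.46 7;0 0 -1.408 -50.26 -58.41 -5.46 7"

```text
time: 1.6
tool_pos: [292.0, -375.4, 213.3]
tcp_rot: [180.0, -0.0, -32.4]
ft_force: [0.6, -0.5, -0.5]
finger_gap: 70.1
```

```bash
python3 -c "
from h import *
go(590,50,250,5)"
```

```text
row [ 0.    -0.    -0.653] [  2.38 -51.88  -3.67] | t 1.6 [ 292.  -375.4  213.3] [180.   -0.  -32.4] [ 0.6 -0.5 -0.5]
```

Request:
apply_moves --targets "0 0 -0.653 2.38 -51.88 -3.67 7;0 0 -0.653 2.38 -51.88 -3.67 7;0 0 -0.653 2.38 -51.88 -3.67 7;0 0 -0.653 2.38 -51.88 -3.67 7;0 0 -0.653 2.38 -51.88 -3.67 7"

```text
time: 2.1
tool_pos: [436.5, -171.8, 231.2]
tcp_rot: [180.0, -0.1, 5.0]
ft_force: [1.1, -0.8, -0.2]
finger_gap: 70.1
```

```bash
python3 -c "
from h import *
go(590,50,250,5)"
```

```text
row [ 0.001 -0.001  0.   ] [ 17.24 -20.75  -1.87] | t 2.1 [ 436.5 -171.8  231.2] [ 1.8e+02 -1.0e-01  5.0e+00] [ 1.1 -0.8 -0.2]
```

Request:
apply_moves --targets "0 0 0 17.24 -20.75 -1.87 7;0 0 0 17.24 -20.75 -1.87 7;0 0 0 17.24 -20.75 -1.87 7;0 0 0 17.24 -20.75 -1.87 7;0 0 0 17.24 -20.75 -1.87 7"

```text
time: 2.6
tool_pos: [579.6, 32.7, 248.3]
tcp_rot: [180.0, -0.0, 4.7]
ft_force: [0.7, -1.5, 0.8]
finger_gap: 70.1
```

```bash
python3 - <<'E'
from h import *
go(590,50,250,5)
cv2.imwrite('pics/w1.png',cv2.resize(snapshot('wrist')[:,:,::-1],(768,576),interpolation=cv2.INTER_CUBIC))
for q,z in [('dock',0),('dock_mouth',0),('button_top',115),('tray_low_center',12),('tray_up_center',36),('tray_low_hole',21),('tray_up_hole',27)]:
    for o in place_of('wrist',q)[:2]: print(q,np.round(o['at'],1),round(o['confidence'],2),np.round(ray('wrist',o['at'],z)[:2],1))
E
```

```text
row [ 0.    -0.001 -0.005] [ 1.18 -1.64 -0.17] | t 2.6 [579.6  32.7 248.3] [180.   -0.    4.7] [ 0.7 -1.5  0.8]
dock [ 82.  117.8] 0.91 [361.1 133.1]
dock [  8.9 269.2] 0.7 [573.5 243.7]
button_top [70.2 65. ] 0.52 [361.6 132. ]
tray_low_center [168.9 268.1] 0.29 [590.6  19.6]
tray_up_center [169.7 271.4] 0.7 [594.4  23.4]
tray_low_hole [116.  268.4] 0.56 [583.5  98.6]
tray_up_hole [111.2 273.2] 0.7 [589.7 105.7]
```

View pics/w1.png

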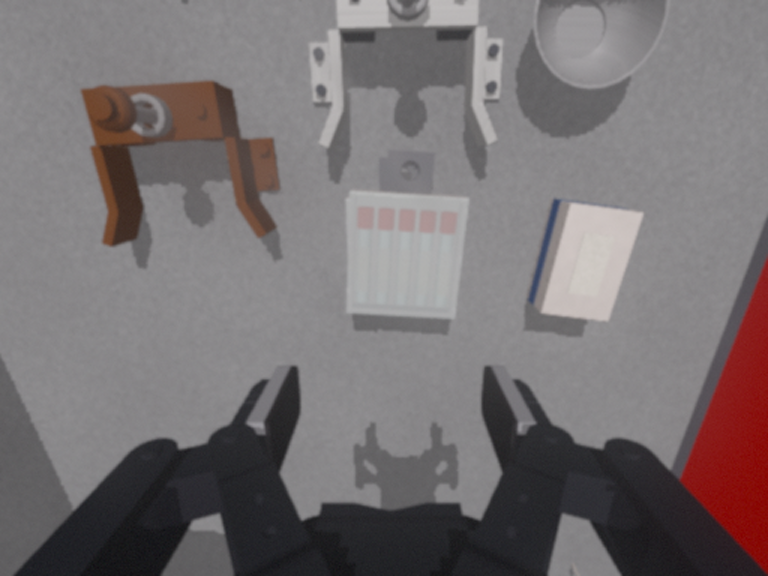

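The wrist view shows the dock (front edge at (338,27)–(476,25)) almost aligned with the tool. The pile's top corners are (349,193), (467,198), (455,318), (347,314). Next I convert these to world coordinates.

```bash
python3 - <<'E'
from h import *
f=lambda c,r,z:ray('wrist',(r/1.5,c/1.5),z)[:2]
for n,c,r,z in [('armL',338,27,46),('armR',476,25,46),('railL0',342,32,42),('railL1',342,103,42),('railR0',474,30,42),('railR1',474,100,42),('flL',323,145,42),('flR',493,140,42),('tFL',349,193,48),('tFR',467,198,48),('tRR',455,318,48),('tRL',347,314,48),('hole',409,170,30)]: print(n,np.round(f(c,r,z),1))
E
```

```text
armL [519.8 209.6]
armR [632.  220.1]
railL0 [522.7 207.4]
railL1 [525.  153.9]
railR0 [631.5 217.6]
railR1 [639.2 165.5]
flL [509.4 118.2]
flR [661.  134.7]
tFL [535.2  78.7]
tFR [643.8  82.9]
tRR [648.5 -36.2]
tRL [538.9 -40.6]
hole [589.  102.8]
```

```bash
python3 -c "
from h import *
go(598,-80,100,5.3)"
```

```text
row [ 0.    -0.    -0.012] [ 1.08 11.06 14.83] | t 3.0 [578.3  29.4 248.2] [180.   -0.    4.6] [0.2 0.4 0.7]
```

Request:
apply_moves --targets "0 0 -0.012 1.08 11.06 14.83 7;0 0 -0.012 1.08 11.06 14.83 7;0 0 -0.012 1.08 11.06 14.83 7;0 0 -0.012 1.08 11.06 14.83 7;0 0 -0.012 1.08 11.06 14.83 7"

```text
time: 3.5
tool_pos: [594.3, -81.9, 94.3]
tcp_rot: [-179.9, 0.5, 5.1]
ft_force: [-0.4, 0.7, -1.2]
finger_gap: 69.7
```

```bash
python3 -c "
from h import *
go(598,-80,4,5.3)"
```

```text
row [-0.002  0.008 -0.003] [ 0.46 -0.15  9.02] | t 3.5 [594.3 -81.9  94.3] [-179.9    0.5    5.1] [-0.4  0.7 -1.2]
```

Request:
apply_moves --targets "0 0 0 0 0 3 7;0 0 0 0 0 6 7;0 0 0 0 0 9 7;0 0 0 0 0 9 7;0 0 0 0 0 9 7"

```text
time: 4.0
tool_pos: [598.7, -78.9, 11.1]
tcp_rot: [-180.0, -0.0, 5.4]
ft_force: [0.9, -0.4, 1.3]
finger_gap: 69.9
```

```bash
python3 -c "
from h import *
go(598,-80,4,5.3)
cv2.imwrite('pics/w2.png',cv2.resize(snapshot('wrist')[:,:,::-1],(640,480)))"
```

```text
row [-0.    -0.     0.001] [-0.08  0.11  0.71] | t 4.0 [598.7 -78.9  11.1] [-180.    -0.     5.4] [ 0.9 -0.4  1.3]
```

View pics/w2.png

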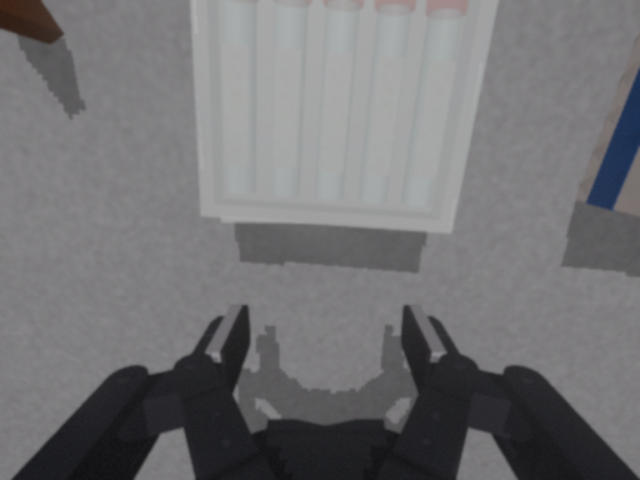

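Request:
apply_moves --targets "0 0 0 0 0 0.9 7;0 0 0 0 -0.8 0.9 7;0 0 0 0.05 -1.6 0.9 7;0 0 0 0.1 -2.4 0.9 7;0 0 0 0.13 -3.0 0.9 7"

```text
time: 4.55
tool_pos: [597.2, -47.6, 1.0]
tcp_rot: [180.0, -0.0, 5.4]
ft_force: [0.9, -3.1, -0.3]
finger_gap: 69.6
```

Request:
apply_moves --targets "0 0 0 0.03 -0.6 0 7;0 0 0 0.06 -1.2 0 7;0 0 0 0.09 -1.8 0 7;0 0 0 0.12 -2.4 0 7;0 0 0 0.15 -3.0 0 7"

```text
time: 5.05
tool_pos: [595.8, -18.6, 0.9]
tcp_rot: [180.0, -0.0, 5.4]
ft_force: [0.5, -3.8, 1.9]
finger_gap: 69.9
```

Request:
apply_moves --targets "0 0 0 0.03 -0.6 0 7;0 0 0 0.06 -1.2 0 7;0 0 0 0.09 -1.8 0 7;0 0 0 0.12 -2.4 0 7;0 0 0 0.15 -3.0 0 7"

```text
time: 5.55
tool_pos: [594.4, 11.7, 0.8]
tcp_rot: [180.0, -0.0, 5.4]
ft_force: [0.6, -4.1, 4.0]
finger_gap: 70.2
```

```bash
python3 - <<'E'
from h import *
go(590,92.6,2,5.3)
a=snapshot('top')[:,:,::-1][130:270,180:330]; b=snapshot('wrist')[:,:,::-1]
cv2.imwrite('pics/w3.png',np.hstack([cv2.resize(b,(400,300)),cv2.resize(a,(400,300),interpolation=cv2.INTER_CUBIC)]))
E
```

```text
row [ 0.    -0.     0.002] [ 0.32 -8.09 -0.12] | t 5.55 [594.4  11.7   0.8] [180.   -0.    5.4] [ 0.6 -4.1  4. ]
```

View pics/w3.png

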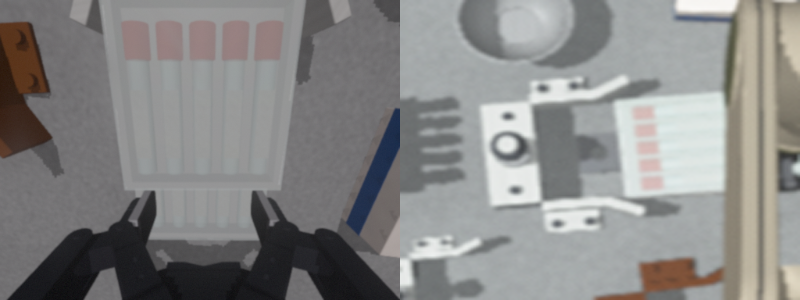

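```bash
python3 - <<'E'
from h import *
b=snapshot('wrist')[:,:,::-1]
cv2.imwrite('pics/w4.png',cv2.resize(b[200:384,100:412],(800,472),interpolation=cv2.INTER_CUBIC))
for q,z in [('tray_low_center',12),('tray_up_center',36)]:
  for n in ('top','scene','wrist'):
    snapshot(n)
    for o in place_of(n,q)[:2]: print(n,q,np.round(o['at'],1),round(o['confidence'],2),np.round(ray(n,o['at'],z)[:2],1))
E
```

```text
scene tray_low_center [214.  214.3] 0.94 [588.1  18.3]
top tray_up_center [198.5 283.9] 0.57 [584.4  89. ]
scene tray_up_center [205.5 241.5] 0.97 [586.9  83.5]
scene tray_up_center [200.2 372.8] 0.29 [609.5 385.7]
wrist tray_up_center [126.4 257.5] 0.67 [584.8  83.3]
```

View pics/w4.png

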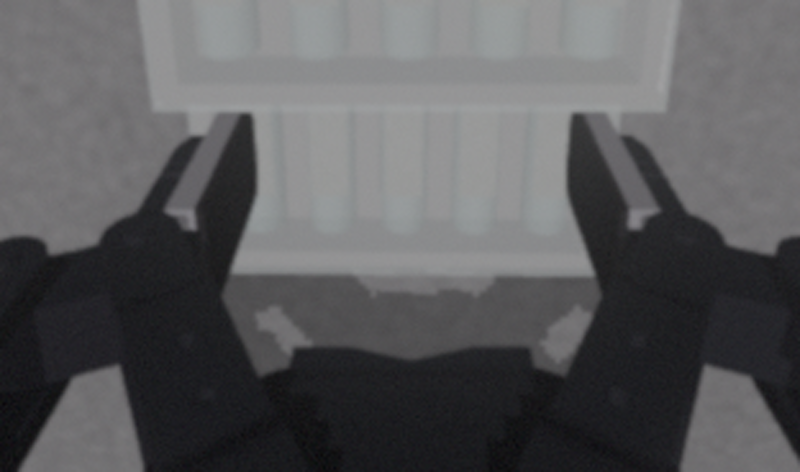

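```bash
python3 - <<'E'
from h import *
b=snapshot('scene')[:,:,::-1]
cv2.imwrite('pics/s2.png',cv2.resize(b[120:270,130:330],(800,600),interpolation=cv2.INTER_CUBIC))
E
```

```text
(no output)
```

View pics/s2.png

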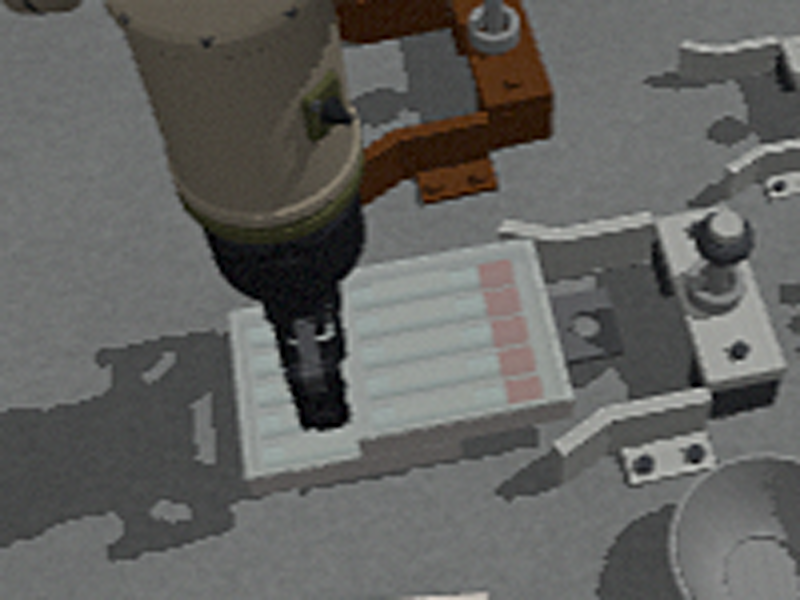

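```bash
python3 - <<'E'
from h import *
for z in (0,10,24,35,45): print(z,np.round(ray('scene',(226.,212.5),z),1), np.round(ray('scene',(226.,205.),z),1))
print(sense()['joint_pos'],sense()['tool_pos'],sense()['ft_force'])
go(600,-85,80,5.3)
E
```

```text
0 [612.6  11.6   0. ] [610.5  -5.7   0. ]
10 [617.7  12.6  10. ] [615.7  -4.5  10. ]
24 [625.   14.1  24. ] [622.9  -2.7  24. ]
35 [630.6  15.2  35. ] [628.6  -1.3  35. ]
45 [635.8  16.3  45. ] [633.8  -0.   45. ]
[-3.85833670e+00  1.66084608e+01  9.60940937e+01  2.54850686e-03
  6.72956663e+01 -9.23854868e+00] [594.36493034  11.24723988   0.69083513] [-0.0924213  -0.2025943   0.16702777]
row [-0.    -0.     0.001] [-0.34  9.63 -7.93] | t 6.35 [594.4  11.2   0.7] [-180.    -0.     5.4] [-0.1 -0.2  0.2]
```

The fingers end about 40 mm above the reported TCP, so I pushed only the upper tray. It slid about 60 mm forward and is still flat; the lower tray has not moved, with its centre near (588,18). I'll back off, come down behind the lower tray with force checks, and push it. The upper rides along until it meets the stops, and then the lower slides home under it.

Request:
apply_moves --targets "0 0 0 0 0 -4 7;0 0 0 0 0 -6 7;0 0 0 -0.5 5 -6 7;0 0 0 -0.9 10 -6 7;0 0 0 -0.9 10 -6 7"

```text
time: 6.85
tool_pos: [595.0, -94.8, 61.4]
tcp_rot: [179.8, -0.1, 5.1]
ft_force: [0.3, -0.4, 0.3]
finger_gap: 69.6
```

Request:
apply_moves --targets "0 0 0 0 0 2 7;0 0 0 0 0 4 7;0 0 0 0 0 6 7;0 0 0 0 0 6.5 7;0 0 0 0 0 7 7"

```text
time: 7.35
tool_pos: [594.5, -88.7, -9.7]
tcp_rot: [-180.0, 0.0, 5.4]
ft_force: [-0.1, 0.2, -0.4]
finger_gap: 70.1
```

Request:
apply_moves --targets "0 0 0 0 0 0.3 7;0 0 0 0 0 0.6 7;0 0 0 0 0 0.9 7;0 0 0 0 0 1.1 7;0 0 0 0 0 1.2 7"

```text
time: 7.85
tool_pos: [594.8, -89.1, -21.3]
tcp_rot: [180.0, -0.0, 5.4]
ft_force: [-0.0, 0.9, -0.6]
finger_gap: 69.8
```

Request:
apply_moves --targets "0 0 0 0 0 0.15 7;0 0 0 0 0 0.3 7;0 0 0 0 0 0.45 7;0 0 0 0 0 0.6 7;0 0 0 0 0 0.7 7"

```text
time: 8.35
tool_pos: [594.7, -89.1, -28.5]
tcp_rot: [-180.0, 0.0, 5.4]
ft_force: [0.1, 0.6, 0.4]
finger_gap: 69.8
```

```bash
python3 - <<'E'
from h import *
print(sense()['tool_pos'],sense()['ft_force'])
cv2.imwrite('pics/w5.png',snapshot('wrist')[:,:,::-1])
b=snapshot('scene')[:,:,::-1]
a=cv2.resize(b[140:260,110:250],(700,600),interpolation=cv2.INTER_CUBIC)
cv2.imwrite('pics/s3.png',a)
E
```

```text
[594.68271712 -89.11397525 -28.52374703] [0.07871556 0.64912738 0.36182185]
```

View pics/s3.png

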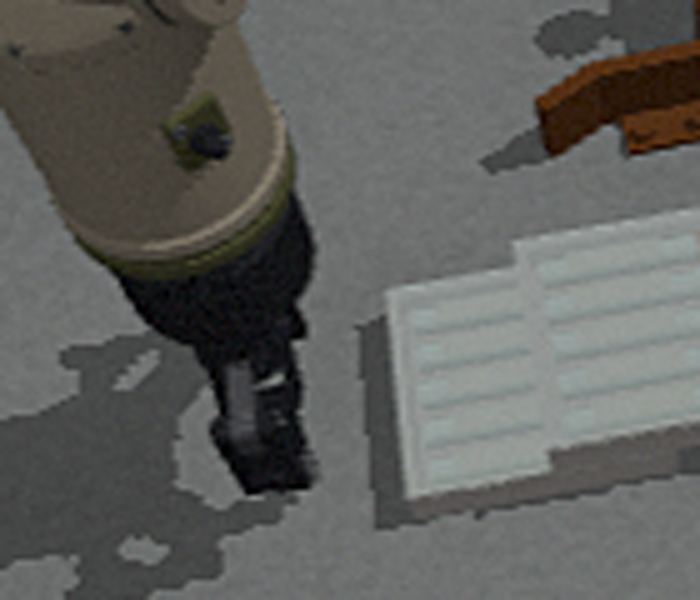

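Finger and shadow nearly meet on the table, so the tips are now low and behind the lower tray, whose rear edge is at crop x≈385–410. I start pushing.

Request:
apply_moves --targets "0 0 0 0 -0.5 0.3 7;0 0 0 0.05 -1.2 0.3 7;0 0 0 0.1 -1.9 0.3 7;0 0 0 0.15 -2.6 0.3 7;0 0 0 0.2 -3.2 0.3 7"

```text
time: 8.95
tool_pos: [593.8, -56.1, -31.3]
tcp_rot: [-180.0, -0.0, 5.4]
ft_force: [-0.1, 0.8, 1.5]
finger_gap: 70.2
```

Request:
apply_moves --targets "0 0 0 0.04 -0.6 0 7;0 0 0 0.08 -1.2 0 7;0 0 0 0.12 -1.8 0 7;0 0 0 0.16 -2.4 0 7;0 0 0 0.2 -3.0 0 7"

```text
time: 9.45
tool_pos: [593.3, -27.3, -31.1]
tcp_rot: [180.0, -0.0, 5.4]
ft_force: [0.6, -3.8, -0.3]
finger_gap: 70.2
```

```bash
python3 - <<'E'
from h import *
go(590,92.6,-32,5.3)
for n in ('top','scene'):
  snapshot(n)
  for q,z in [('tray_low_center',12),('tray_up_center',36),('tray_up_hole',27),('tray_low_hole',21)]:
    for o in place_of(n,q)[:1]: print(n,q,np.round(o['at'],1),round(o['confidence'],2),np.round(ray(n,o['at'],z)[:2],1))
E
```

```text
row [ 0.001 -0.001  0.001] [  0.79 -11.97   0.08] | t 9.45 [593.3 -27.3 -31.1] [180.   -0.    5.4] [ 0.6 -3.8 -0.3]
top tray_low_center [195.2 298.5] 0.75 [596.1  51.5]
top tray_up_center [196.2 276.3] 0.55 [590.  107.4]
top tray_up_hole [200.6 240.2] 0.64 [580.5 195.1]
scene tray_low_center [213.4 227.9] 0.84 [590.3  50. ]
scene tray_up_center [205.2 252.9] 0.73 [589.2 109.5]
scene tray_up_hole [201.  284.1] 0.72 [581.6 183.4]
```

Request:
apply_moves --targets "0 0 0 0.04 -0.6 0 7;0 0 0 0.08 -1.2 0 7;0 0 0 0.12 -1.8 0 7;0 0 0 0.16 -2.4 0 7;0 0 0 0.2 -3.0 0 7"

```text
time: 10.45
tool_pos: [592.1, 3.6, -31.3]
tcp_rot: [180.0, 0.0, 5.4]
ft_force: [-0.0, -4.6, 0.3]
finger_gap: 70.1
```

Request:
apply_moves --targets "0 0 0 0.04 -0.5 0 7;0 0 0 0.07 -1.0 0 7;0 0 0 0.1 -1.5 0 7;0 0 0 0.13 -2.0 0 7;0 0 0 0.16 -2.5 0 7"

```text
time: 10.95
tool_pos: [591.1, 28.1, -31.4]
tcp_rot: [180.0, 0.0, 5.4]
ft_force: [-0.9, -4.8, -0.5]
finger_gap: 69.9
```

```bash
python3 - <<'E'
from h import *
go(590,92.6,-32,5.3)
a=snapshot('top')[:,:,::-1][140:250,200:346]; b=snapshot('wrist')[:,:,::-1]
for n in ('top','scene'):
  if n=='scene':snapshot(n)
  for q,z in [('tray_low_center',12),('tray_up_center',36),('tray_up_hole',27),('tray_low_hole',21)]:
    for o in place_of(n,q)[:1]: print(n,q,np.round(o['at'],1),round(o['confidence'],2),np.round(ray(n,o['at'],z)[:2],1))
cv2.imwrite('pics/w6.png',np.hstack([cv2.resize(b,(400,300)),cv2.resize(a,(400,300),interpolation=cv2.INTER_CUBIC)]))
E
```

```text
row [0.001 0.001 0.002] [ 0.5  -6.43  0.06] | t 10.95 [591.1  28.1 -31.4] [180.    0.    5.4] [-0.9 -4.8 -0.5]
top tray_up_center [197.3 254.8] 0.56 [587.3 159.4]
top tray_up_hole [200.6 161.7] 0.43 [580.3 387.3]
scene tray_low_center [210.4 250. ] 0.91 [588.6 102.1]
scene tray_up_center [200.7 272.5] 0.67 [582.8 155.7]
scene tray_up_hole [196.  308.3] 0.89 [575.  242.1]
```

View pics/w6.png

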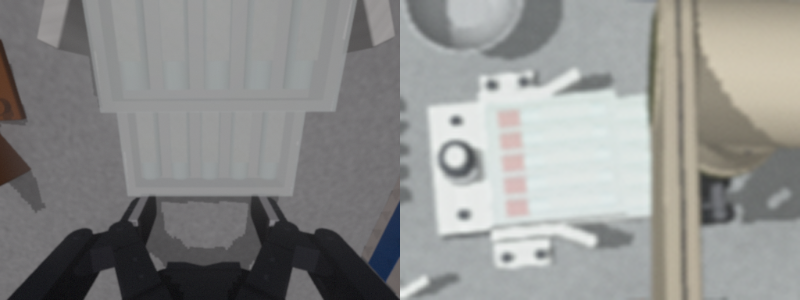

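The upper tray is nearly at the stops and straight between the rails; the lower trails by about 60 mm, square against the fingers. I continue.

Request:
apply_moves --targets "0 0 0 0.04 -0.5 0 7;0 0 0 0.08 -1.0 0 7;0 0 0 0.12 -1.5 0 7;0 0 0 0.16 -2.0 0 7;0 0 0 0.19 -2.4 0 7"

```text
time: 12.0
tool_pos: [591.2, 50.7, -31.3]
tcp_rot: [179.9, -0.0, 5.4]
ft_force: [0.4, -8.3, 0.2]
finger_gap: 70.4
```

Request:
apply_moves --targets "0 0 0 0.03 -0.5 0 7;0 0 0 0.07 -1.0 0 7;0 0 0 0.11 -1.5 0 7;0 0 0 0.15 -2.0 0 7;0 0 0 0.18 -2.4 0 7"

```text
time: 12.5
tool_pos: [589.6, 73.7, -31.5]
tcp_rot: [179.8, 0.2, 5.4]
ft_force: [-4.4, -14.4, 5.1]
finger_gap: 70.4
```

```bash
python3 - <<'E'
from h import *
go(590,92.6,-32,5.3)
b=snapshot('wrist')[:,:,::-1]
cv2.imwrite('pics/w7.png',b)
for n in ('scene',):
  snapshot(n)
  for q,z in [('tray_low_center',12),('tray_up_center',36),('tray_up_hole',27),('tray_low_hole',21)]:
    for o in place_of(n,q)[:1]: print(n,q,np.round(o['at'],1),round(o['confidence'],2),np.round(ray(n,o['at'],z)[:2],1))
E
```

```text
row [0.004 0.003 0.002] [ 0.22 -1.88  0.05] | t 12.5 [589.6  73.7 -31.5] [179.8   0.2   5.4] [ -4.4 -14.4   5.1]
scene tray_low_center [266.3 320.5] 0.26 [742.3 238. ]
scene tray_up_center [200.4 271.8] 0.94 [581.8 154.2]
scene tray_up_hole [196.8 306.1] 0.95 [576.5 236.6]
```

Request:
apply_moves --targets "0 0 0 0 -0.2 0 7;0 0 0 0 -0.4 0 7;0 0 0 0 -0.6 0 7;0 0 0 0 -0.8 0 7;0 0 0 0 -1.0 0 7"

```text
time: 13.3
tool_pos: [588.6, 83.4, -31.5]
tcp_rot: [179.8, 0.2, 5.4]
ft_force: [-4.6, -14.0, 3.9]
finger_gap: 70.0
```

Request:
apply_moves --targets "0 0 0 0 -0.1 0 7;0 0 0 0 -0.2 0 7;0 0 0 0 -0.3 0 7;0 0 0 0 -0.4 0 7;0 0 0 0 -0.5 0 7"

```text
time: 13.8
tool_pos: [588.2, 87.0, -31.5]
tcp_rot: [179.7, 0.2, 5.4]
ft_force: [-4.7, -23.9, 5.3]
finger_gap: 70.2
```

```bash
python3 - <<'E'
from h import *
go(590,92.6,-32,5.3)
b=snapshot('wrist')[:,:,::-1]; 
cv2.imwrite('pics/w8.png',cv2.resize(b,(768,576),interpolation=cv2.INTER_CUBIC))
E
```

```text
row [0.006 0.003 0.002] [ 0.23 -0.54  0.05] | t 13.8 [588.2  87.  -31.5] [179.7   0.2   5.4] [ -4.7 -23.9   5.3]
```

View pics/w8.png

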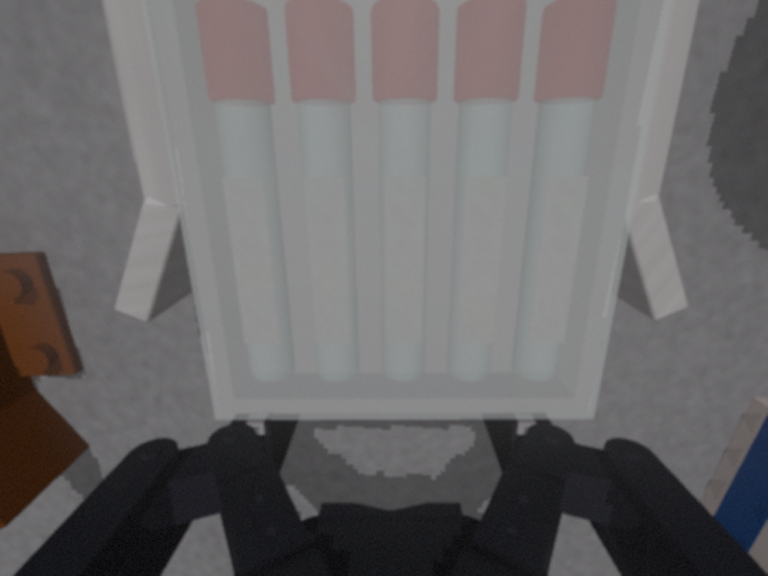

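Request:
apply_moves --targets "0 0 0 -0.05 -0.05 0 7;0 0 0 -0.05 -0.1 0 7;0 0 0 -0.05 -0.15 0 7;0 0 0 -0.05 -0.2 0 7;0 0 0 -0.05 -0.2 0 7"

```text
time: 14.35
tool_pos: [588.2, 87.0, -31.4]
tcp_rot: [179.5, 0.1, 5.4]
ft_force: [-2.5, -28.9, 3.3]
finger_gap: 69.8
```

```bash
python3 - <<'E'
from h import *
f=lambda c,r,z:ray('wrist',(r/1.5,c/1.5),z)[:2]
d=np.array([-.0932,.9957])
for n,c,r,z in [('kinkLin',180,205,42),('kinkLout',146,200,42),('kinkRin',628,203,42),('kinkRout',658,198,42),('flLi',150,320,42),('flLo',116,308,42),('flRi',652,318,42),('flRo',686,306,42),('rearL',215,416,48),('rearR',595,415,48)]:
    p=f(c,r,z); print(n,np.round(p,1),'along',round(float(p@d),1))
go(0,0,0,5.3)
for n,zz in (('top',48),('scene',48)):
  cv2.imwrite(f'pics/{n}9.png',snapshot(n)[:,:,::-1])
  for q,z in [('dock',0),('tray_up_center',36),('button_top',115)]:
    for o in place_of(n,q)[:3]: print(n,q,round(o['confidence'],2),np.round(ray(n,o['at'],z)[:2],1))
E
```

```text
kinkLin [526.5 153.6] along 103.9
kinkLout [518.  154.1] along 105.1
kinkRin [640.6 165. ] along 104.5
kinkRout [647.8 166.9] along 105.8
flLi [515.6 120.5] along 72.0
flLo [506.5 123.3] along 75.6
flRi [656.4 134.6] along 72.8
flRo [664.8 139. ] along 76.4
rearL [535.   94.5] along 44.3
rearR [644.9 105.4] along 44.8
row [0.008 0.002 0.002] [-59.38   3.14  -2.99] | t 14.35 [588.2  87.  -31.4] [1.795e+02 1.000e-01 5.400e+00] [ -2.5 -28.9   3.3]
top dock 0.91 [410.4 335.2]
top dock 0.69 [578.4 237.8]
top dock 0.65 [360.9 132.3]
top tray_up_center 0.69 [591.5 169.1]
top button_top 0.57 [568.9 245.2]
top button_top 0.36 [411.1 331.4]
scene dock 0.78 [567.7 233.8]
scene dock 0.6 [416.5 334.5]
scene dock 0.57 [734.4 243.1]
scene tray_up_center 0.61 [576.5 155.2]
scene button_top 0.43 [444.1 332.9]
scene button_top 0.39 [568.9 251.5]
scene button_top 0.33 [642.9 214. ]
```

Rail kink (dock x=−80) to tray rear measures 59.7 mm against an expected 60, and the rear edge is square to the dock, so both trays are home. I back off, rise and close the fingers.

Request:
apply_moves --targets "0 0 0 0 0.5 0 7;0 0 0 0 1.5 0 7;0 0 0 0 3 0 7;0 0 0 0 3 -4 7;0 0 0 0 3 -9 3"

```text
time: 15.25
tool_pos: [588.2, 62.2, 56.3]
tcp_rot: [-180.0, 0.4, 5.3]
ft_force: [0.9, -0.8, 0.5]
finger_gap: 56.8
```

```bash
python3 -c "
from h import *
go(586,139,210,5.3)"
```

```text
row [-0.001  0.007  0.001] [  0.39  -7.68 -15.37] | t 15.25 [588.2  62.2  56.3] [-180.     0.4    5.3] [ 0.9 -0.8  0.5]
```

Request:
apply_moves --targets "0 0 0 0 0 -5 0;0 0 0 0 0 -10 0;0 0 0 0.4 -3 -14 0;0 0 0 0.4 -7.7 -15.4 0;0 0 0 0.4 -7.7 -15.4 0"

```text
time: 15.75
tool_pos: [589.5, 144.9, 217.3]
tcp_rot: [-179.8, -0.4, 5.6]
ft_force: [0.6, -0.5, -0.6]
finger_gap: 0.0
```

Request:
apply_moves --targets "0 0 0 0 0 0 0;0 0 0 0 0 0 0;0 0 0 0 0 0 0;0 0 0 0 0 0 0;0 0 0 0 0 0 0"

```text
time: 16.25
tool_pos: [587.9, 139.4, 212.1]
tcp_rot: [180.0, 0.0, 5.3]
ft_force: [1.0, 0.0, -0.2]
finger_gap: 0.2
```

```bash
python3 - <<'E'
from h import *
go(576.5,239.2,150,5.3)
b=snapshot('wrist')[:,:,::-1]
for q,z in [('button_top',115),('dock',0),('tray_up_center',36),('tray_up_hole',27)]:
    for o in place_of('wrist',q)[:2]: print(q,np.round(o['at'],1),round(o['confidence'],2),np.round(ray('wrist',o['at'],z)[:2],1))
cv2.imwrite('pics/w10.png',cv2.resize(b,(768,576),interpolation=cv2.INTER_CUBIC))
E
```

```text
row [0.    0.001 0.   ] [ -0.21 -10.04   6.21] | t 16.25 [587.9 139.4 212.1] [180.    0.    5.3] [ 1.   0.  -0.2]
button_top [ 87.4 256. ] 0.7 [573.5 238.2]
button_top [173.1  48.5] 0.5 [362.4 133.9]
dock [ 89.9 257.2] 0.78 [573.1 241.9]
dock [155.2 108.2] 0.76 [363.7 132.8]
tray_up_center [153.1 261.8] 0.66 [586.8 163. ]
```

View pics/w10.png

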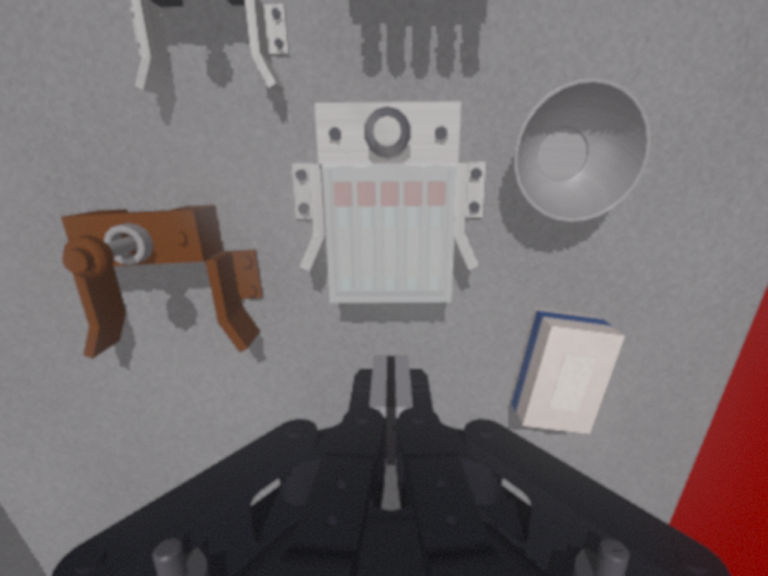

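Both trays sit flush against the arm and square in the rails; the button is at about (387,131), i.e. world (575.5,239). I'll move above it and come down with force checks.

Request:
apply_moves --targets "0 0 0 -0.1 -3 0 0;0 0 0 -0.2 -7 0 0;0 0 0 -0.3 -10 4 0;0 0 0 -0.3 -10 8.5 0;0 0 0 -0.3 -10 8.5 0"

```text
time: 17.0
tool_pos: [570.3, 238.9, 119.9]
tcp_rot: [179.8, 0.7, 5.5]
ft_force: [-1.2, 0.3, -1.0]
finger_gap: -0.1
```

```bash
python3 -c "
from h import *
go(575.5,239,90,5.3)
snapshot('scene');snapshot('wrist')
for c in ('wrist','scene'):
  for o in place_of(c,'button_top')[:2]: print(c,np.round(o['at'],1),round(o['confidence'],2),np.round(ray(c,o['at'],115)[:2],1))"
```

```text
row [0.003 0.012 0.003] [0.56 0.03 2.98] | t 17.0 [570.3 238.9 119.9] [179.8   0.7   5.5] [-1.2  0.3 -1. ]
wrist [219.9 262.8] 0.75 [577.5 237.1]
wrist [60.8 66.1] 0.62 [439.3 337.3]
scene [175.4 315.6] 0.46 [577.8 248.2]
scene [108.9 250.9] 0.4 [362.8 130.3]
```

```bash
python3 -c "
from h import *
go(575.5,239,90,5.3)
b=snapshot('wrist')
for o in place_of('wrist','button_top')[:1]: print(np.round(o['at'],1),round(o['confidence'],2),np.round(ray('wrist',o['at'],115)[:2],1))
cv2.imwrite('pics/w11.png',cv2.resize(b[150:384,120:400,::-1],(718,600),interpolation=cv2.INTER_CUBIC))"
```

```text
row [-0.001 -0.004  0.001] [-0.22  0.03  4.09] | t 17.2 [577.5 239.4 130.9] [-180.    -0.2    5.3] [0.7 0.3 0. ]
[219.6 255. ] 0.91 [572.7 236.4]
```

View pics/w11.png

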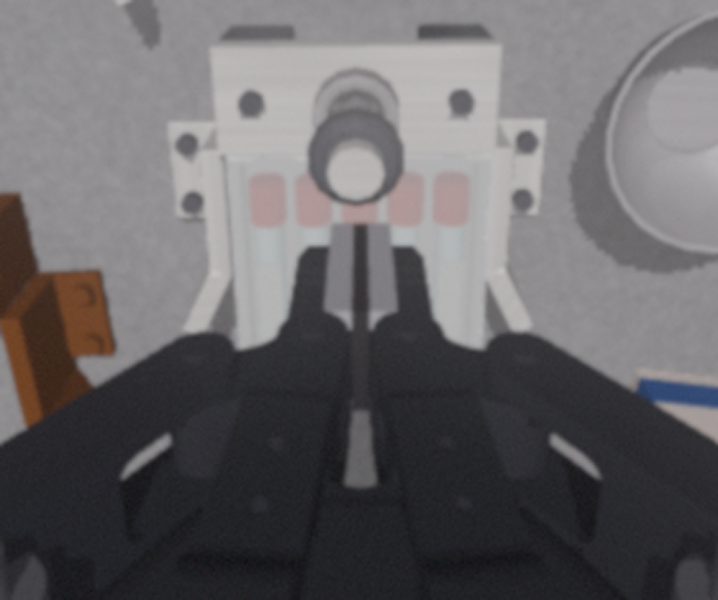

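Request:
apply_moves --targets "0 0 0 -0.18 0.05 0.6 0;0 0 0 -0.18 0.05 1.2 0;0 0 0 -0.18 0.05 1.8 0;0 0 0 -0.18 0.05 2.3 0;0 0 0 -0.18 0.05 2.5 0"

```text
time: 17.8
tool_pos: [573.2, 238.6, 101.4]
tcp_rot: [180.0, 0.1, 5.4]
ft_force: [-0.4, 0.3, 0.3]
finger_gap: -0.0
```

Request:
apply_moves --targets "0 0 0 0 0 0.2 0;0 0 0 0 0 0.4 0;0 0 0 0 0 0.6 0;0 0 0 0 0 0.8 0;0 0 0 0 0 1.0 0"

```text
time: 18.3
tool_pos: [574.0, 238.9, 92.6]
tcp_rot: [-180.0, -0.0, 5.4]
ft_force: [0.4, -0.2, 0.3]
finger_gap: 0.1
```

Request:
apply_moves --targets "0 0 0 0 0 0.2 0;0 0 0 0 0 0.4 0;0 0 0 0 0 0.6 0;0 0 0 0 0 0.8 0;0 0 0 0 0 1.0 0"

```text
time: 18.8
tool_pos: [573.9, 238.9, 82.5]
tcp_rot: [180.0, 0.0, 5.4]
ft_force: [-0.0, -0.2, 1.0]
finger_gap: -0.5
```

Request:
apply_moves --targets "0 0 0 0.17 0 0.15 0;0 0 0 0.17 0 0.3 0;0 0 0 0.17 0 0.45 0;0 0 0 0.17 0 0.6 0;0 0 0 0.17 0 0.6 0"

```text
time: 19.3
tool_pos: [575.8, 239.0, 76.8]
tcp_rot: [-180.0, -0.0, 5.4]
ft_force: [-0.7, -0.4, 2.5]
finger_gap: 0.0
```

Request:
apply_moves --targets "0 0 0 0 0 0.15 0;0 0 0 0 0 0.3 0;0 0 0 0 0 0.45 0;0 0 0 0 0 0.6 0;0 0 0 0 0 0.6 0"

```text
time: 19.8
tool_pos: [575.8, 239.0, 70.9]
tcp_rot: [-180.0, -0.0, 5.4]
ft_force: [-0.3, -0.5, 4.2]
finger_gap: 0.0
```

Button contact at about TCP z≈77, and it is now nearly sunk. I keep pushing slowly.

Request:
apply_moves --targets "0 0 0 0 0 0.2 0;0 0 0 0 0 0.4 0;0 0 0 0 0 0.6 0;0 0 0 0 0 0.8 0;0 0 0 0 0 0.8 0"

```text
time: 20.3
tool_pos: [575.8, 239.0, 62.7]
tcp_rot: [-180.0, -0.0, 5.4]
ft_force: [-1.7, -1.4, 4.2]
finger_gap: -0.0
```

Request:
apply_moves --targets "0 0 0 0 0 0.2 0;0 0 0 0 0 0.4 0;0 0 0 0 0 0.6 0;0 0 0 0 0 0.8 0;0 0 0 0 0 0.8 0"

```text
time: 20.8
tool_pos: [575.8, 239.0, 54.7]
tcp_rot: [-180.0, -0.0, 5.4]
ft_force: [-0.2, -0.6, 4.4]
finger_gap: 0.2
```

Request:
apply_moves --targets "0 0 0 0 0 0.2 0;0 0 0 0 0 0.4 0;0 0 0 0 0 0.6 0;0 0 0 0 0 0.8 0;0 0 0 0 0 0.8 0"

```text
time: 21.3
tool_pos: [575.8, 239.1, 46.7]
tcp_rot: [-180.0, -0.0, 5.4]
ft_force: [-0.7, -0.6, 3.9]
finger_gap: 0.2
```

Request:
apply_moves --targets "0 0 0 0 0 0.15 0;0 0 0 0 0 0.3 0;0 0 0 0 0 0.45 0;0 0 0 0 0 0.6 0;0 0 0 0 0 0.6 0"

```text
time: 21.8
tool_pos: [575.8, 239.1, 40.8]
tcp_rot: [-180.0, -0.0, 5.4]
ft_force: [-1.4, -0.7, 4.7]
finger_gap: -0.2
```

Request:
apply_moves --targets "0 0 0 0 0 0.1 0;0 0 0 0 0 0.2 0;0 0 0 0 0 0.3 0;0 0 0 0 0 0.3 0;0 0 0 0 0 0.3 0"

```text
time: 22.3
tool_pos: [575.9, 239.1, 39.4]
tcp_rot: [-180.0, -0.0, 5.4]
ft_force: [-6.5, -3.1, 16.2]
finger_gap: 0.0
```

Request:
apply_moves --targets "0 0 0 0 0 0.1 0;0 0 0 0 0 0.2 0;0 0 0 0 0 0.2 0;0 0 0 0 0 0.2 0;0 0 0 0 0 0.2 0"

```text
time: 22.8
tool_pos: [576.1, 239.2, 39.2]
tcp_rot: [-180.0, -0.1, 5.4]
ft_force: [-12.7, -5.3, 27.7]
finger_gap: -0.1
```

Hard stop after about 39 mm of total travel (6 + 34 expected). I release straight up.

Request:
apply_moves --targets "0 0 0 0 0 -0.3 0;0 0 0 0 0 -0.8 0;0 0 0 0 0 -1.5 0;0 0 0 0 0 -2.5 0;0 0 0 0 0 -3.5 0"

```text
time: 23.3
tool_pos: [575.1, 238.9, 70.8]
tcp_rot: [180.0, 0.1, 5.4]
ft_force: [0.1, 0.0, -0.4]
finger_gap: -0.2
```

Request:
apply_moves --targets "0 0 0 0 0 -3 0;0 0 0 0 0 -7 0;0 0 0 0 4 -10 0;0 0 0 0 9 -12 0;0 0 0 0 10 -12 0"

```text
time: 23.8
tool_pos: [587.4, 136.2, 195.5]
tcp_rot: [179.9, -0.4, 5.3]
ft_force: [0.7, 0.1, -0.5]
finger_gap: -0.2
```

Request:
apply_moves --targets "0 0 0 0 0 0 0;0 0 0 0 0 0 0;0 0 0 0 0 0 0;0 0 0 0 0 0 0;0 0 0 0 0 0 0"

```text
time: 24.3
tool_pos: [584.5, 140.4, 190.0]
tcp_rot: [-180.0, 0.1, 5.5]
ft_force: [0.8, 0.0, -0.1]
finger_gap: -0.1
```

```bash
python3 - <<'E'
from h import *
from scipy.spatial.transform import Rotation as R
def proj(n,P):
    m=camera_model(n);s=sense()
    T=np.array(m['T_tool_cam']);Rt=R.from_euler('xyz',s['tcp_rot'],degrees=True).as_matrix()
    Rm=Rt@T[:3,:3];p=Rt@T[:3,3]+s['tool_pos'];v=Rm.T@(np.array(P)-p)
    return np.round([m['cy']-m['fy']*v[1]/-v[2]*1, m['cx']+m['fx']*v[0]/-v[2]],1)
go(576,239,150,5.3)
b=snapshot('wrist');cv2.imwrite('pics/w12.png',b[:,:,::-1])
for z in (75,81,115): print('expect',z,proj('wrist',(575.8,238.8,z)))
for q in ('button_top','tray_up_center','dock'):
  for o in place_of('wrist',q)[:1]: print(q,np.round(o['at'],1),round(o['confidence'],2),np.round(ray('wrist',o['at'],81 if q[0]=='b' else 36)[:2],1))
# button disc (bright bare aluminium) size/centre near prediction
g=cv2.cvtColor(b,cv2.COLOR_RGB2GRAY)
r,c=proj('wrist',(575.8,238.8,81)).astype(int)
print(r,c); print(g[r-24:r+22:2,c-24:c+24:2])
E
```

```text
row [-0.     0.001  0.003] [ 0.1  -9.89  4.  ] | t 24.3 [584.5 140.4 190. ] [-1.8e+02  1.0e-01  5.5e+00] [ 0.8  0.  -0.1]
expect 75 [ 88.9 262.1]
expect 81 [ 88.5 262.2]
expect 115 [ 86.2 262.4]
button_top [ 89.9 258.6] 0.66 [572.6 237.1]
tray_up_center [161.1 260.2] 0.59 [582.  156.4]
dock [160.6 102.3] 0.93 [384.5 138.1]
88 261
[[136 138 138 136 135 134 134 134 135 135 133 132 132 135 133 133 133 134
  134 135 134 132 133 137]
 [149 149 148 151 153 154 153 152 153 155 154 155 154 153 153 154 154 155
  155 156 156 155 155 157]
 [171 170 171 173 176 177 178 179 180 179 179 179 181 180 179 180 181 180
  182 180 180 180 180 180]
 [174 174 174 176 176 178 178 179 180 180 181 180 181 181 182 182 182 181
  181 182 182 181 182 182]
 [175 174 174 174 176 176 177 178 178 179 180 177 173 175 178 179 180 180
  179 180 181 180 180 179]
 [174 173 173 173 175 175 176 176 176 163 151 130 116 122 140 157 173 179
  178 179 179 179 179 180]
 [175 176 173 174 175 175 176 174 150 110 102  99 100  97  95  96 128 169
  178 180 179 180 179 180]
 [176 174 174 173 173 174 169 140 107 102 103  98 102  99  97
[... 855 characters left out ...]
79 179 181 177 139 100 108 111 131 163 169 170 171 168 142 100  96
   84 103 165 179 180 179]
 [180 180 180 180 180 161 102 101 109 108 123 142 152 144 125  97  93  90
   85 120 159 182 180 182]
 [178 178 177 178 177 162 115  96 102 103 108 109 111 106 102  96  92  87
  101 132 157 179 177 178]
 [178 178 178 178 179 164 134 114 100  97 103 107 107 108 103  97  95 106
  128 137 159 179 179 180]
 [180 179 180 181 180 165 138 136 123 103 101 105 106 108 108 107 121 136
  138 140 165 179 179 179]
 [179 179 178 179 179 164 137 138 136 129 127 119 117 121 131 132 139 138
  138 148 174 177 178 178]
 [180 181 179 181 180 165 139 140 139 140 141 141 140 143 145 144 145 142
  142 153 176 179 179 180]]
```

```bash
python3 -c "
from h import *
print(hand_in(), sense()['time'])"
```

```text
the job is handed in; nothing more can be done
the job is handed in; nothing more can be done
```

I slid both trays home in the larger white dock, pushed the pin down to its hard stop, released it and handed the job in. The hand-in gives no verdict. I did not measure directly that the button sprang back up.

**What happened on the way:** the open fingers end about 40 mm behind the stated TCP, so my first push moved only the upper tray, about 60 mm forward. It stayed flat on the lower one. I came down lower behind the lower tray and pushed again. The upper rode along to the stops, then the lower slid home under it, with at most about 29 N of force.

**Last checks:**
- **Trays home:** the tray rear measured 59.7 mm behind the rails' kink (60 mm expected) and was square to within about 0.5°. The wrist picture showed both rear edges flush.
- **Pin down:** the tool travelled about 39 mm from first contact to a hard stop, against 40 mm expected. Force reached about 28 N there, and the head's size in the last picture fits the lowered position.
- **Button up:** force was zero after letting go, but the last image was too coarse to tell a raised button from a pressed one.
- **Disagreements:** the networks' tray centre was up to about 9 mm off the tray-edge measurement at times (the last reading about 7 mm). I trusted the edges and the contact forces.

The bystanders were not touched, and the run took about 24 of the 72 s.

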